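# Tip a mould out of the packed rack and weigh it

## Task

Weigh the plaster mould with the round pour hole to see how dry it is: tip it forward out of the tightly packed row in the rack, take hold of it, pull it free and stand it upright in the middle of the scale's pan. Leave the other moulds standing in their places in the rack, leave the pots, tape and tools beside it alone, and let go.

Things in the scene. Friction and masses are not known exactly. Their poses are not given: they have to be found in the camera images.
- mould_round: plaster slip-casting mould, an upright slab 105 mm deep (its x, front to back), 36 mm thick (its y), 140 mm high (its z), about 0.5 kg; origin at the centre of its underside; the only one with a ROUND pour hole (22 mm wide, 20 mm deep) in its top face, 28 mm in front of the top's centre. It stands in one of the three middle places of the row
- mould_square: plaster slip-casting mould, an upright slab 105 mm deep (its x, front to back), 36 mm thick (its y), 140 mm high (its z), about 0.5 kg; origin at the centre of its underside; has a SQUARE pour hole (18 mm) in its top; stands in one of the three middle places
- mould_plain: plaster slip-casting mould, an upright slab 105 mm deep (its x, front to back), 36 mm thick (its y), 140 mm high (its z), about 0.5 kg; origin at the centre of its underside; plain top; stands in one of the three middle places
- mould_end_left: plaster slip-casting mould, an upright slab 105 mm deep (its x, front to back), 36 mm thick (its y), 140 mm high (its z), about 0.5 kg; origin at the centre of its underside; plain top; stands at the left (+y) end of the row
- mould_end_right: plaster slip-casting mould, an upright slab 105 mm deep (its x, front to back), 36 mm thick (its y), 140 mm high (its z), about 0.5 kg; origin at the centre of its underside; plain top; stands at the right (-y) end of the row
- rack: wooden mould rack fixed to the bench, 150 mm deep, 209 wide, side walls 105 high (rack x -83 to +67); origin on the bench under the row's centre; front looks to its own -x, row runs along its y. Five moulds stand in it, 1.5 mm apart, fronts and backs flush, at rack x = 0, undersides 34 and tops 174 mm above the bench: no finger fits between them, and they are too deep to grip front to back
- rack_ridge (a point): middle of the ridge in the rack's shelf, 20 mm in front of the row's centre line, 34 mm above the bench; axes as the rack's. Behind it the shelf is flat, in front it falls as a ramp at 0.49 rad. A mould drawn forward by its back top edge (1 to 2 N), or pressed down at the front of its top (up to 12 N), rocks over the ridge, passes its balance at about 0.28 rad and then stays leaning forward at 0.49 rad
- rack_lip (a point): middle of the top edge of the front board that stands at the ramp's foot, square to the ramp, 38 mm high from it, 8 mm thick. The foot of a leaning mould rests behind it, so the mould must first be drawn up along its own height. A leaning mould's front top edge stands about 60 mm in front of its neighbours, where its sides can be gripped
- rack_back (a point): middle of the top edge of the upper back slat, behind the row (57 to 66 mm behind its centre line), 80 mm above the bench; above it the moulds' backs are open and nothing else stands within 80 mm behind them
- pan (a point): centre of the top of the square metal pan of the bench scale; pan 125 x 136 mm (x, y of this frame), 32 mm above the bench; z up. The scale (190 x 150 mm) is fixed; its keys lie on the -x side of the pan
- glaze_pot: closed cream glaze pot, 57 mm wide, 94 mm high, bystander behind the scale; origin at the centre of its underside
- stone_pot: small stoneware pot, 64 mm wide, 59 mm high, bystander; origin at the centre of its underside
- tape_roll: roll of tape lying flat, 104 mm wide, 25 mm high, bystander beyond the scale on the left; origin at the centre of its underside
- wood_rib: flat wooden rib, 100 x 40 x 8 mm, bystander; origin at the centre of its underside
- calipers: calipers lying flat, 147 x 91 x 10 mm, bystander; origin at the centre of its underside
There are look-alikes about, which are no part of the job. What is shaped like the mould_square but turquoise is not meant.

How it is judged:
By the outcome, as a careful person would: the job done as asked, in the order asked, and still so for the second after the job is handed in, with the robot touching nothing.
It also fails if it takes over 54 s, if anything falls off the work surface, if the arm or the gripper's body presses on something with over 40 N, if the wrist force passes 120 N, or if a joint passes its speed limit or range.

## Robot

A 6-joint arm with a two-finger parallel gripper is mounted at the origin on the work surface; the furniture and walls round the work are solid. World frame = base frame: x ahead of the robot, y to its left, z up, the work surface at z = 0. Lengths are in mm, angles in rad, forces in N, time in s.
With the tool pointing down it reaches from about 275 to 750 mm from the base axis. Payload 10.2 kg.
Tool frame: the origin (TCP) lies at the very end of the fingers, on their centre line; the grasp point (between the pads) lies 19 mm behind it; z points along the fingers, y is the line along which they close (so a half turn about z gives the same grasp; the last joint's range is limited). The gripper opens to 85 mm and grips with 20 to 120 N. Pads are 22 mm wide; open, the fingers measure 114 mm over their backs; the gripper's body (76 mm by 85 mm) begins 54 mm behind the grasp point. The pads swing forward as they close: fully open they stand 13 mm farther back than shut.
Start: joints at [0.933, 0.313, 1.498, -0, 1.331, -0.223], TCP at [211.592, 480.479, 231.294] pointing down, gripper open.
Joint ranges: [-2.94, 2.94], [-0.97, 2.17], [0.19, 2.56], [-1.23, 4.37], [0.02, 3.11], [-2.88, 2.88]. Speed limits (rad/s): [2.39, 2.39, 3.01, 3.14, 3.14, 3.14].

## Interface

Orientations are given as a unit quaternion [w, x, y, z].
In Python, from rig import telemetry, optics, ctrl gives the robot as it stands.
- The arm moves only by the tool servo_tool, never from a script. Its argument "deltas" is a list of rows, each a list of 3 entries, a list of its own where there are three numbers: the shift along the tool's x, y, z in units of 20 cm (1.0 is 20 cm), then the turn, a rotation vector about the tool's x, y, z in units of 90 degrees (1.0 is 90 degrees), then the opening, from 0 (shut) to 1 (fully open). A call has 1 to 8 rows; each row shifts and turns the commanded pose from where the row before left it, along the tool's axes as they then stand; what a row does not reach is not made up. A row lasts 1/10 s, in which the tool goes at most 50 mm and 8.59 degrees, less where a joint would pass 70% of its speed; a pose out of reach is approached as far as the arm can. A call with a number of a shift or a turn outside -1 to 1 is refused whole. A call with a gripper value outside its range is refused whole. The fingers move at their own pace and stop on an object; "squeeze" is the grip in N (left out, the last holds). Time passes only in rows, so rows that do not move let the fingers close. It gives the time, the measured TCP pose, the force, the opening and the grip force at its end, in the units of the state.
- telemetry.sense(): the state, without advancing time (a new reading comes with each control period).
- optics.capture(name): name is "scene" or "top" or "wrist"; returns the picture (384x512x3 uint8, blue, green, red); there is no depth.
- optics.camera_model(name): a dict with "vfov" (degrees; the focal length in pixels is half the picture's height over the tangent of half this angle, whatever the lens; pixels are square), "cx", "cy" (the principal point, pixels), "R" (3x3) and "t" (3): a world point X has camera coordinates R X + t; the wrist camera has in their place "mount" (4x4, takes a point from camera to tool coordinates, whose origin is the TCP and whose axes are the flange's). Camera axes: x right, y down, z forward; pixel columns grow to the right and rows downward; lengths in mm; the calibration is good to about 2 mm. A picture is of the moment at which its call begins: read the wrist's pose just before it. camera_model takes no time and is no camera call.
- ctrl.finish_job(): hands the job in; it is judged then, once.
The state is a dict: "time_s": time; "joints": joint angles; "dq": joint speeds; "tau": joint torques, N m; "eef_pos": TCP position; "ee_rot": TCP orientation; "force": force on the tool from outside, world axes, zero at the start; "wrist_torque": the same for the moment, N m; "grip_width": opening from 0.0 (shut) to 1.0 (fully open); "grip_force": force on a finger pad.
Only numpy, scipy, OpenCV 4.12 (cv2) and the standard library are available. Lean on these libraries where they do the work, as an engineer would, in place of code of your own. Each camera call takes 0.05 s, during which the arm holds its last target. There are 200 camera calls.

## Working session

There is one attempt and no reset: what is moved stays moved. The work goes in short steps, Python scripts to look and compute and a tool call to move; the robot and the scene stay as the last step left them, time stands still between calls to the robot, and variables do not carry over. Pictures are saved under pics/ and viewed, at most 10 in all, crops included, and the job is handed in when it is done.

Besides the shell and the picture viewer there is one more tool, called after "Request:" as name(argument=value, ...), one argument or row to a line, values as JSON. servo_tool: Moves the arm, as the interface text tells. Its arguments: {"type":"object","properties":{"deltas":{"type":"array"},"squeeze":{"type":"number"}},"required":["deltas"]}

```bash
mkdir -p pics; ls; python3 - <<'E'
from rig import telemetry, optics, ctrl
import cv2,numpy as np
np.set_printoptions(precision=4,suppress=True)
print(telemetry.sense())
a=optics.capture("scene");b=optics.capture("top")
cv2.imwrite("pics/scene0.png",a);cv2.imwrite("pics/top0.png",b)
for n in("scene","top","wrist"):print(n,optics.camera_model(n))
E
```

```text
pics
{'time_s': 0.0, 'joints': array([ 0.9326,  0.3135,  1.4984,  0.    ,  1.331 , -0.2234]), 'dq': array([-0.0011,  0.0006, -0.0008, -0.0013,  0.0001, -0.0006]), 'tau': array([ -0.0013, -41.2275, -25.9729,  -0.0003,   0.0044,   0.    ]), 'eef_pos': array([211.424 , 480.2719, 230.7288]), 'ee_rot': array([-0.0003,  0.2059,  0.9786, -0.0006]), 'force': array([-0.3933, -0.2479, -0.3979]), 'wrist_torque': array([ 0.036 , -0.0204, -0.0434]), 'grip_force': 0.0, 'grip_width': 0.9977326757121169}
scene {'vfov': 43.68019933755712, 'cx': 254.42893958533625, 'cy': 193.2244478901057, 'R': array([[-0.9711, -0.2385,  0.0004],
       [-0.1634,  0.6645, -0.7292],
       [ 0.1737, -0.7082, -0.6843]]), 't': array([ 509.5115,  130.8426, 1284.4821])}
top {'vfov': 42.70214236700067, 'cx': 248.29684583090207, 'cy': 197.76516349489106, 'R': array([[-0.3484, -0.9373,  0.0005],
       [-0.7321,  0.2718, -0.6246],
       [ 0.5853, -0.218 , -0.7809]]), 't': array([ 188.9456,  445.0469, 1321.2311])}
wrist {'vfov': 66.6800340051667, 'cx': 252.5495379545888, 'cy': 184.1505438381929, 'mount': array([[   0.0005,   -0.9597,   -0.2812,   72.4488],
       [   1.    ,    0.0005,    0.0001,    0.2979],
       [   0.0001,   -0.2812,    0.9597, -141.4043],
       [   0.    ,    0.    ,    0.    ,    1.    ]])}
```

View pics/scene0.png

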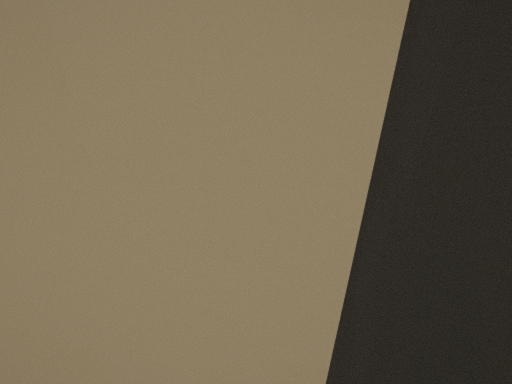

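View pics/top0.png

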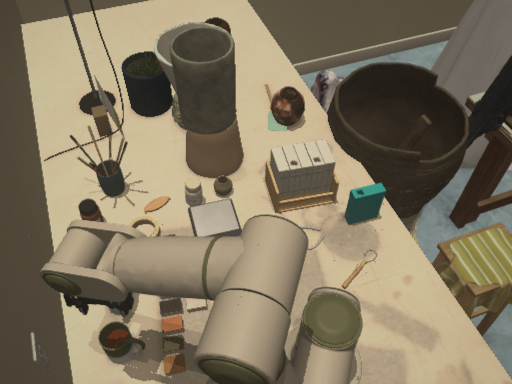

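The scene camera is blocked, showing only a flat tan surface. The top view shows the rack at about (302,175) and the pan at about (215,218). The round hole isn't readable at this scale, so I'll enlarge it.

```bash
python3 - <<'E'
import cv2
b=cv2.imread("pics/top0.png")
cv2.imwrite("pics/c1.png",cv2.resize(b[130:250,180:345],None,fx=4.8,fy=4.8,interpolation=cv2.INTER_CUBIC))
E
cat > h.py <<'E'
import numpy as np,cv2
from rig import telemetry,optics
from scipy.spatial.transform import Rotation as Ro
np.set_printoptions(precision=3,suppress=True)
def quat(q): return Ro.from_quat([q[1],q[2],q[3],q[0]])
def cam(n,st=None):
    m=optics.camera_model(n);f=192/np.tan(np.radians(m["vfov"])/2)
    if "R" in m: R,t=np.array(m["R"]),np.array(m["t"]);Rc,C=R.T,-R.T@t
    else:
        T=np.eye(4);T[:3,:3]=quat(st["ee_rot"]).as_matrix();T[:3,3]=st["eef_pos"];M=T@m["mount"];Rc,C=M[:3,:3],M[:3,3]
    return f,m["cx"],m["cy"],Rc,C
def onz(c,u,v,z):
    f,cx,cy,Rc,C=c;d=Rc@np.array([(u-cx)/f,(v-cy)/f,1]);return C+d*(z-C[2])/d[2]
def proj(c,X):
    f,cx,cy,Rc,C=c;p=Rc.T@(np.asarray(X,float)-C);return np.array([f*p[0]/p[2]+cx,f*p[1]/p[2]+cy])
E
```

```text
(no output)
```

View pics/c1.png

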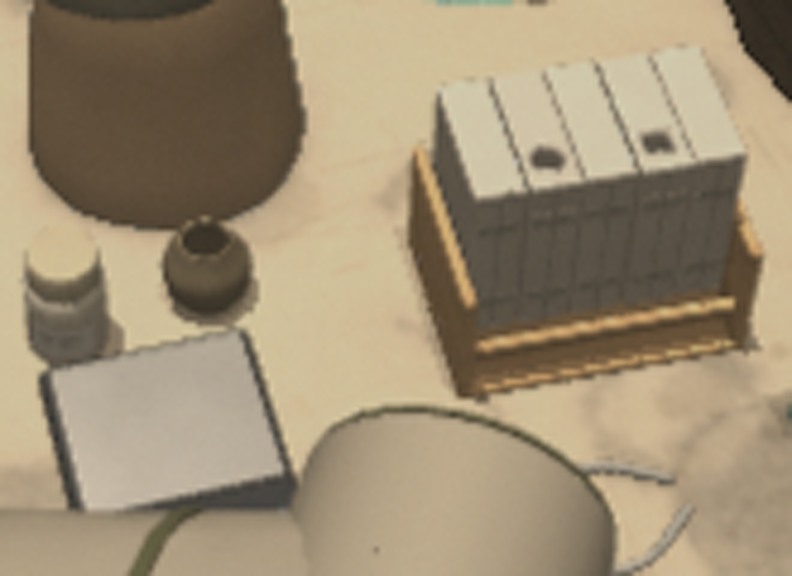

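The crop shows five moulds. The round hole is in the second mould from the left, at crop (548,158), and the square hole is in the fourth. The top corners are at about (438,92), (698,46), (745,157) and (477,200). The pan corners are at (47,375), (243,332), (290,478) and (80,512).

```bash
python3 - <<'E'
from h import *
c=cam("top")
g=lambda x,y,z:onz(c,180+(x+.5)/4.8-.5,130+(y+.5)/4.8-.5,z)
P=[g(*p,174) for p in((438,92),(698,46),(745,157),(477,200))]
print("top BL BR FR FL");print(np.array(P));m=np.mean(P,0);print("centre",m,"len",[np.linalg.norm(P[i]-P[i-1]) for i in range(4)])
d=P[3]-P[0]+P[2]-P[1];w=P[1]-P[0]+P[2]-P[3];print("yaw x-axis(back) ",np.degrees(np.arctan2(-d[1],-d[0])),"yaw from row",np.degrees(np.arctan2(-w[0]*-1,-w[1])))
print("hole",g(548,158,174),"sq",g(658,141,174))
Q=[g(*p,32) for p in((47,375),(243,332),(290,478),(80,512))];print(np.array(Q),np.mean(Q,0),[np.linalg.norm(Q[i]-Q[i-1]) for i in range(4)])
for n,x,y in(("glaze base",65,355),("stone base",208,315)):print(n,g(x,y,0))
print(cam("scene")[4],cam("top")[4])
s=telemetry.sense();print(quat(s["ee_rot"]).as_matrix())
E
```

```text
top BL BR FR FL
[[ 633.48  -111.229  174.   ]
 [ 612.268 -293.851  174.   ]
 [ 508.626 -277.45   174.   ]
 [ 534.882  -98.439  174.   ]]
centre [ 572.314 -195.242  174.   ] len [np.float64(99.4233060246988), np.float64(183.85050939447933), np.float64(104.93121431910087), np.float64(180.92705357300886)]
yaw x-axis(back)  -8.213450305181532 yaw from row -7.477929926334386
hole [ 552.693 -156.164  174.   ] sq [ 541.435 -230.2    174.   ]
[[603.939 183.065  32.   ]
 [592.847  45.329  32.   ]
 [465.562  56.52   32.   ]
 [487.841 194.226  32.   ]] [537.547 119.785  32.   ] [np.float64(116.63251626581453), np.float64(138.18191163079257), np.float64(127.7758442270127), np.float64(139.4963742849825)]
glaze base [641.319 162.2     0.   ]
stone base [640.63   56.206   0.   ]
[293.144 944.211 974.242] [-381.693  344.198 1309.678]
[[-0.915  0.403 -0.001]
 [ 0.403  0.915 -0.001]
 [ 0.    -0.001 -1.   ]]
```

Round mould identified, centred near (577,-158), with the rack yawed about -7.7°. I'll turn the tool parallel to the rack and go above it for a wrist look.

Request:
servo_tool(
  deltas=[
    [[0,0,-0.2],[0,0,-0.09],1],
    [[0,0,-0.2],[0,0,-0.09],1],
    [[-0.15,-0.18,0],[0,0,0],1],
    [[-0.15,-0.18,0],[0,0,0],1],
    [[-0.15,-0.18,0],[0,0,0],1],
    [[-0.15,-0.18,0],[0,0,0],1],
    [[-0.15,-0.18,0],[0,0,0],1],
    [[-0.15,-0.18,0],[0,0,0],1],
  ],
)

```text
time_s: 0.9
eef_pos: [362.1, 240.9, 311.2]
ee_rot: [-0.0, 0.066, 0.998, -0.0]
force: [-0.2, 1.0, -0.6]
grip_width: 1.0
grip_force: 0.0
```

Request:
servo_tool(
  deltas=[
    [[-0.15,-0.18,0],[0,0,0],1],
    [[-0.15,-0.18,0],[0,0,0],1],
    [[-0.15,-0.18,0],[0,0,0],1],
    [[-0.15,-0.18,0],[0,0,0],1],
    [[-0.15,-0.18,0],[0,0,0],1],
    [[-0.15,-0.18,0.05],[0,0,0],1],
    [[-0.15,-0.18,0.05],[0,0,0],1],
    [[-0.15,-0.18,0.05],[0,0,0],1],
  ],
)

```text
time_s: 1.7
eef_pos: [562.2, -76.3, 280.6]
ee_rot: [-0.0, 0.066, 0.998, 0.0]
force: [-1.0, 0.4, -0.6]
grip_width: 0.998
grip_force: 0.0
```

Request:
servo_tool(
  deltas=[
    [[0,0,0],[0,0,0],1],
    [[0,0,0],[0,0,0],1],
    [[0,0,0],[0,0,0],1],
  ],
)

```text
time_s: 2.0
eef_pos: [561.3, -73.6, 281.7]
ee_rot: [0.0, 0.066, 0.998, 0.0]
force: [0.7, -0.2, -0.9]
grip_width: 1.002
grip_force: 0.0
```

```bash
python3 - <<'E'
from h import *
s=telemetry.sense();a=optics.capture("wrist");b=optics.capture("scene");t=optics.capture("top")
print(s["eef_pos"],s["joints"],s["force"]);print(quat(s["ee_rot"]).as_matrix())
np.save("s1.npy",s,allow_pickle=True);cv2.imwrite("pics/w1.png",a);cv2.imwrite("pics/sc1.png",b);cv2.imwrite("pics/t1.png",t)
cv2.imwrite("pics/m1.png",np.vstack([np.hstack([a,cv2.resize(b,(256,192)).repeat(1,0) if 0 else np.vstack([cv2.resize(b,(256,192)),cv2.resize(t,(256,192))])])]))
E
```

```text
[561.292 -73.559 281.72 ] [-0.337  0.376  1.28   0.     1.486 -1.777] [ 0.689 -0.15  -0.895]
[[-0.991  0.131  0.   ]
 [ 0.131  0.991  0.   ]
 [-0.     0.    -1.   ]]
```

View pics/m1.png

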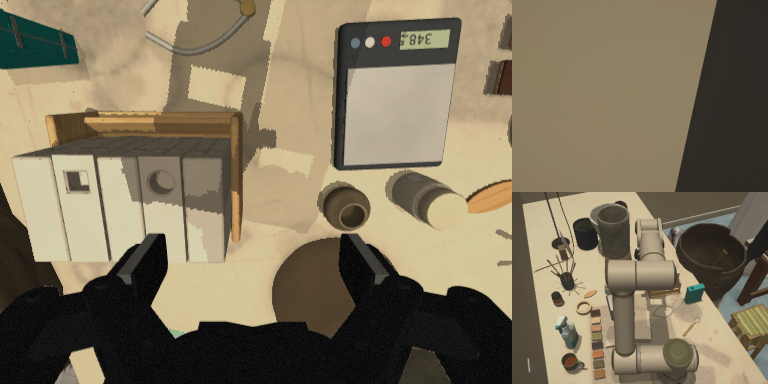

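The wrist view shows the round hole at (163,182), with the back top edges of the row near v=262. The pan lies at (346–454, 65–167) and nothing stands behind the row. The scene camera remains blocked.

```bash
python3 - <<'E'
from h import *
s=np.load("s1.npy",allow_pickle=True).item();a=cv2.imread("pics/w1.png");c=cam("wrist",s)
g=cv2.cvtColor(a,cv2.COLOR_BGR2GRAY)
# pan: flood from centre
m=np.zeros((386,514),np.uint8)
cv2.floodFill(cv2.medianBlur(a,5),m,(395,120),0,(6,6,6),(6,6,6),cv2.FLOODFILL_MASK_ONLY|255<<8)
k=cv2.morphologyEx(m[1:-1,1:-1],cv2.MORPH_OPEN,np.ones((7,7)))
ct=max(cv2.findContours(k,0,2)[0],key=cv2.contourArea)
W=np.array([onz(c,*p[0],32)[:2] for p in ct],np.float32);r=cv2.minAreaRect(W);print("pan",r);print(cv2.boxPoints(r))
# hole: dark blob
sub=g[165:200,145:182];print(sub[::3,::3])
# dark lines across the tops along row v=245 and 205, 165
for v in(165,225,245,255):
    p=g[v,5:240].astype(int);print(v,[(i+5,p[i]) for i in range(3,232) if p[i]<min(p[i-3],p[i+3])-12])
for u in(150,160,170,176):print(u,g[240:275,u])
for x,y in((14,155),(146,262),(187,262),(36,262),(225,262),(163,182)):print((x,y),onz(c,x,y,174))
E
```

```text
pan ((529.764892578125, 173.46322631835938), (237.6240234375, 240.75904846191406), 82.5198974609375)
[[394.943  71.334]
 [633.653  39.991]
 [664.587 275.593]
 [425.877 306.935]]
[[121 119 121 122 120 121 123 121 124 123 124 122  65]
 [121 120 121 120 121 121 123 120 124 123 124 122  64]
 [123 120 118  98  95 106 111 107 122 122 123 121  59]
 [119 117  98  58  94 121 122 121 113 124 123 123  63]
 [122  99  62  61  94 121 121 122 120 110 122 123  66]
 [120  94  64  63 117 119 122 123 120 122 120 123  64]
 [119 101  64  62  73 121 121 122 123 123 116 122  67]
 [122 103  64  68  68  78 124 122 123 123 119 123  81]
 [122 114  99  68  68  69  71  73  71  97 122 123  95]
 [122 123 111  99  76  71  73  74  97 113 122 121 107]
 [123 125 123 115 108 110 110 110 118 122 121 123 110]
 [123 121 122 121 123 123 124 123 122 122 120 122 122]]
165 [(51, np.int64(164)), (52, np.int64(127)), (53, np.int64(165)), (95, np.int64(70)), (96, np.int64(65)), (97, np.int64(102)), (136, np.int64(104)), (137, np.int64(87)), (138, np.int64(74)), (180, np.int64(66)), (181, np.int64(65)), (182, np.int64(73))]
225 [
[... 850 characters left out ...]
 14 13  4  5  4 16 13
  1 12 17 12 11  9  7  9  9 11  8]
160 [16 10 14 19  8  9 12 12  4  7  8  3 12  9  4 16 16 14  7 13 10 13 10 19
  7 15 14 15  5  5  7  4 10  7 11]
170 [199 201 199 201 201 202 199 202 202 201 203 201 202 203 206 203 206 202
 204 202 201 204 201 198 195 198 196 195 195 194 196 197 195 199 195]
176 [201 201 202 202 200 201 204 202 203 203 202 203 202 201 203 203 202 202
 203 201 201 203 200 198 195 195 196 196 196 196 197 195 196 194 196]
(14, 155) [ 509.137 -273.918  174.   ]
(146, 262) [ 626.237 -185.188  174.   ]
(187, 262) [ 631.41  -145.979  174.   ]
(36, 262) [ 612.366 -290.342  174.   ]
(225, 262) [ 636.204 -109.631  174.   ]
(163, 182) [ 549.706 -151.594  174.   ]
```

```bash
python3 - <<'E'
from h import *
s=np.load("s1.npy",allow_pickle=True).item();c=cam("wrist",s)
L=lambda pts,z:np.array([onz(c,*p,z)[:2] for p in pts])
l=L([(137.3,165),(144,225)],174);r=L([(181,165),(185,225),(186.6,245),(187,255)],174);r2=L([(96,165),(105,225),(109,255)],174)
for q in(l,r,r2):d=q[-1]-q[0];print(q,np.degrees(np.arctan2(d[1],d[0])))
Q=L([(346,69),(454,65),(441.5,162),(342,167)],32);print("pan",Q,Q.mean(0),[np.linalg.norm(Q[i]-Q[i-1]) for i in range(4)])
e=L([(36,262),(225,262)],174);d=e[1]-e[0];print("back edge yaw",np.degrees(np.arctan2(-d[0],d[1])))
E
```

```text
[[ 531.661 -170.488]
 [ 588.052 -178.016]] -7.603971520558789
[[ 536.637 -132.694]
 [ 593.02  -140.327]
 [ 613.458 -142.839]
 [ 623.958 -144.516]] -7.7101543461609605
[[ 526.96  -206.2  ]
 [ 583.328 -213.86 ]
 [ 614.195 -218.537]] -8.049822596434469
pan [[469.697  57.175]
 [482.584 190.997]
 [605.814 181.75 ]
 [595.08   46.578]] [538.294 119.125] [np.float64(125.83032813114283), np.float64(134.44199890171615), np.float64(123.57717840266542), np.float64(135.59768454578744)]
back edge yaw -7.514760738774633
```

Request:
servo_tool(
  deltas=[
    [[-0.17,-0.135,0],[0,0,0],0],
    [[-0.17,-0.135,0],[0,0,0],0],
    [[-0.172,-0.136,0],[0,0,0],0],
    [[0,0,0],[0,0,0],0],
    [[0,0,0.15],[0,0,0],0],
    [[0,0,0.15],[0,0,0],0],
    [[0,0,0.1],[0,0,0],0],
    [[0,0,0],[0,0,0],0],
  ],
  squeeze=20,
)

```text
time_s: 2.95
eef_pos: [651.2, -166.9, 199.0]
ee_rot: [-0.002, 0.065, 0.998, 0.001]
force: [0.7, 1.2, 1.1]
grip_width: 0.001
grip_force: 0.0
```

Request:
servo_tool(
  deltas=[
    [[0,0,0],[0,0,0],0],
    [[0,0,0],[0,0,0],0],
  ],
)

```text
time_s: 3.15
eef_pos: [652.9, -168.2, 203.5]
ee_rot: [0.001, 0.066, 0.998, -0.001]
force: [0.0, -1.1, 0.3]
grip_width: 0.005
grip_force: 0.0
```

Request:
servo_tool(
  deltas=[
    [[0,0,0.1],[0,0,0],0],
    [[0,0,0.095],[0,0,0],0],
    [[0,0,0],[0,0,0],0],
    [[0.04,0,0],[0,0,0],0],
    [[0.04,0,0],[0,0,0],0],
    [[0.04,0,-0.015],[0,0,0],0],
    [[0.04,0,-0.02],[0,0,0],0],
    [[0,0,0],[0,0,0],0],
  ],
)

```text
time_s: 3.95
eef_pos: [620.4, -164.3, 171.1]
ee_rot: [0.001, 0.066, 0.998, -0.0]
force: [-0.3, 0.2, -0.4]
grip_width: 0.001
grip_force: 0.0
```

Request:
servo_tool(
  deltas=[
    [[0.04,0,-0.015],[0,0,0],0],
    [[0.04,0,-0.015],[0,0,0],0],
    [[0,0,0],[0,0,0],0],
  ],
)

```text
time_s: 4.25
eef_pos: [604.2, -162.0, 176.0]
ee_rot: [0.0, 0.066, 0.998, -0.0]
force: [-0.1, -0.3, 0.5]
grip_width: 0.001
grip_force: 0.0
```

```bash
python3 - <<'E'
from h import *
s=telemetry.sense();a=optics.capture("wrist");t=optics.capture("top")
print(s["eef_pos"],s["force"])
cv2.imwrite("pics/m2.png",np.hstack([a[:,:400],cv2.resize(t[130:226,230:330],(400,384))]))
E
```

```text
[ 604.183 -162.039  175.989] [-0.074 -0.268  0.503]
```

View pics/m2.png

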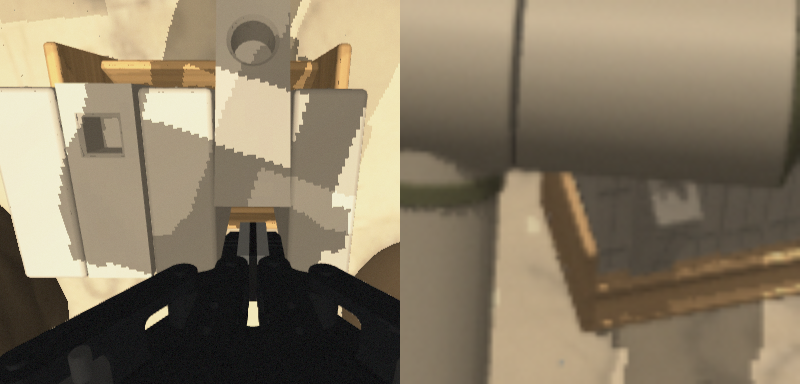

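The round mould has tipped forward out of the row. Its hole is now at (252,42) and its back top edge at v≈207, while the other four moulds stand in place. Next I'll check the lean geometry.

```bash
cat >> h.py <<'E'
M0=np.array([577,-157.4,34.]);yaw=np.radians(-7.65);RK=Ro.from_euler('z',yaw).as_matrix()
def lean(a,b,y=0,th=.49): # mould point: a fwd(-)/back(+) of ridge, b above underside -> world
    return M0+RK@np.array([-20+a*np.cos(th)-b*np.sin(th),y,a*np.sin(th)+b*np.cos(th)])
E
python3 - <<'E'
from h import *
s=telemetry.sense();c=cam("wrist",s)
for u,v in((217,207),(292,207)):print(onz(c,u,v,191.7))
print("exp edge",lean(72.5,140,-18),lean(72.5,140,18))
print("pred px",proj(c,lean(72.5,140,-18)),proj(c,lean(72.5,140,18)),"hole",proj(c,lean(-8,140)))
# grasp pose
th=.49;R=RK@np.column_stack([[-np.cos(th),0,-np.sin(th)],[0,1,0],[np.sin(th),0,-np.cos(th)]])
print(R,np.linalg.det(R))
R0=quat(s["ee_rot"]).as_matrix()
print("rotvec tool /90deg",Ro.from_matrix(R0.T@R).as_rotvec()/(np.pi/2))
for b in(95,190):
    p=lean(-10,b);print(b,p,"world d",p-s["eef_pos"],"tool d/200 now",R0.T@(p-s["eef_pos"])/200,"in new tool",R.T@(p-s["eef_pos"])/200)
E
```

```text
[ 578.103 -174.469  191.7  ]
[ 582.614 -140.456  191.7  ]
exp edge [ 552.88  -172.322  191.647] [ 557.673 -136.642  191.647]
pred px [212.282 152.237] [295.366 152.381] hole [253.912  -5.103]
[[-0.874  0.133  0.466]
 [ 0.117  0.991 -0.063]
 [-0.471  0.    -0.882]] 1.0
rotvec tool /90deg [ 0.    -0.312  0.001]
95 [ 504.122 -147.611  113.115] world d [-100.614   14.489  -62.37 ] tool d/200 now [0.508 0.006 0.312] in new tool [0.595 0.005 0.036]
190 [ 459.81  -141.659  196.937] world d [-144.926   20.441   21.452] tool d/200 now [ 0.732  0.006 -0.107] in new tool [ 0.595  0.005 -0.439]
```

Request:
servo_tool(
  deltas=[
    [[0,0,0],[0,0,0],0],
    [[0,0,-0.2],[0,0,0],0.3],
    [[0,0,-0.25],[0,0,0],1],
    [[0,0,-0.25],[0,0,0],1],
    [[0,0,0],[0,0,0],1],
  ],
)

```text
time_s: 4.85
eef_pos: [606.2, -162.6, 322.8]
ee_rot: [0.006, 0.066, 0.998, -0.002]
force: [-0.2, -0.7, 1.0]
grip_width: 0.679
grip_force: 0.0
```

```bash
python3 - <<'E'
from h import *
s=telemetry.sense();c=cam("wrist",s);a=optics.capture("wrist");print(s["eef_pos"])
P=[lean(72.5,140,-18),lean(72.5,140,18),lean(-32.5,140,18),lean(-32.5,140,-18)]
for p in P:print(proj(c,p))
cv2.polylines(a,[np.array([proj(c,p) for p in P]).round().astype(int)],True,(0,0,255),1)
cv2.imwrite("pics/m3.png",a)
E
```

```text
[ 606.212 -162.618  322.8  ]
[234.273 120.532]
[273.718 120.628]
[272.6    20.096]
[235.927  20.039]
```

View pics/m3.png

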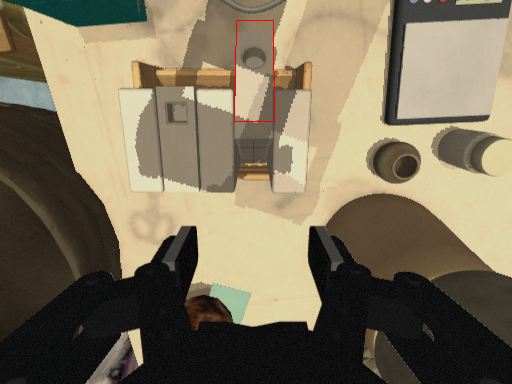

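The predicted outline falls on the mould's top face, with the back edge at v=120 and the sides at u=235–273. So it leans fully at 0.49 rad, and the others stand. Now the tilted pre-grasp.

Request:
servo_tool(
  deltas=[
    [[0,0,0],[0,-0.078,0],1],
    [[0,0,0],[0,-0.078,0],1],
    [[0,0,0],[0,-0.078,0],1],
    [[0,0,0],[0,-0.078,0],1],
    [[0.237,0.002,0.046],[0,0,0],1],
    [[0.237,0.002,0.046],[0,0,0],1],
    [[0.237,0.002,0.046],[0,0,0],1],
    [[0.237,0.002,0.046],[0,0,0],1],
  ],
)

```text
time_s: 5.7
eef_pos: [454.2, -139.8, 191.2]
ee_rot: [0.241, 0.064, 0.968, -0.016]
force: [0.4, -1.3, -0.1]
grip_width: 0.999
grip_force: 0.0
```

Request:
servo_tool(
  deltas=[
    [[0,0,0],[0,0,0],1],
    [[0,0,0],[0,0,0],1],
  ],
)

```text
time_s: 5.9
eef_pos: [455.7, -140.6, 192.7]
ee_rot: [0.241, 0.065, 0.968, -0.016]
force: [0.2, -1.2, 0.3]
grip_width: 0.999
grip_force: 0.0
```

```bash
cat >> h.py <<'E'
def goal(p,th,s):
    R=RK@np.column_stack([[-np.cos(th),0,-np.sin(th)],[0,1,0],[np.sin(th),0,-np.cos(th)]])
    R0=quat(s["ee_rot"]).as_matrix()
    print("at",s["eef_pos"],"to",p,"shift/200 tool",R0.T@(p-s["eef_pos"])/200,"rot/90",Ro.from_matrix(R0.T@R).as_rotvec()/(np.pi/2))
E
python3 - <<'E'
from h import *
s=telemetry.sense();goal(lean(-10,95),.49,s);print(s["joints"],s["force"])
E
```

```text
at [ 455.733 -140.642  192.663] to [ 504.122 -147.611  113.115] shift/200 tool [-0.029 -0.003  0.466] rot/90 [ 0.001 -0.001 -0.   ]
[-0.685  0.018  2.044  0.396  0.694 -2.379] [ 0.237 -1.167  0.257]
```

Request:
servo_tool(
  deltas=[
    [[-0.03,-0.003,0.1],[0,0,0],1],
    [[0,0,0.12],[0,0,0],1],
    [[0,0,0.12],[0,0,0],1],
    [[0,0,0.12],[0,0,0],1],
    [[0,0,0],[0,0,0],1],
  ],
)

```text
time_s: 6.4
eef_pos: [505.3, -147.6, 113.4]
ee_rot: [0.241, 0.064, 0.968, -0.015]
force: [-0.3, -0.2, -0.6]
grip_width: 0.997
grip_force: 0.0
```

Request:
servo_tool(
  deltas=[
    [[0,0,0],[0,0,0],0],
    [[0,0,0],[0,0,0],0],
    [[0,0,0],[0,0,0],0],
    [[0,0,0],[0,0,0],0],
    [[0,0,0],[0,0,0],0],
    [[0,0,0],[0,0,0],0],
  ],
  squeeze=60,
)

```text
time_s: 7.0
eef_pos: [504.7, -148.2, 116.4]
ee_rot: [0.243, 0.064, 0.968, -0.017]
force: [-4.5, -1.0, 7.0]
grip_width: 0.415
grip_force: 59.4
```

Request:
servo_tool(
  deltas=[
    [[0,0,-0.03],[0,0,0],0],
    [[0,0,-0.04],[0,0,0],0],
    [[0,0,-0.04],[0,0,0],0],
    [[0,0,-0.04],[0,0,0],0],
    [[0,0,0],[0,0,0],0],
  ],
)

```text
time_s: 7.5
eef_pos: [490.4, -146.1, 142.9]
ee_rot: [0.243, 0.064, 0.968, -0.016]
force: [0.6, 0.3, -4.1]
grip_width: 0.417
grip_force: 60.3
```

Request:
servo_tool(
  deltas=[
    [[0,0,-0.06],[0,0,0],0],
    [[0,0,-0.065],[0,0,0],0],
    [[0,0,-0.065],[0,0,0],0],
    [[0,0,-0.065],[0,0,0],0],
    [[0,0,-0.065],[0,0,0],0],
    [[0,0,-0.065],[0,0,0],0],
    [[0,0,-0.065],[0,0,0],0],
    [[0,0,-0.065],[0,0,0],0],
  ],
)

```text
time_s: 8.3
eef_pos: [442.0, -139.3, 232.9]
ee_rot: [0.242, 0.064, 0.968, -0.016]
force: [-0.7, 1.2, -3.4]
grip_width: 0.417
grip_force: 60.6
```

```bash
python3 - <<'E'
from h import *
s=telemetry.sense();a=optics.capture("wrist");cv2.imwrite("pics/m4.png",a);print(s["eef_pos"],s["force"],s["grip_width"],s["joints"])
goal(s["eef_pos"]+[-60,8,60],.49,s)
E
```

```text
[ 441.953 -139.326  232.852] [-0.671  1.182 -3.432] 0.4172647690408136 [-0.708 -0.069  2.013  0.361  0.812 -2.346]
at [ 441.953 -139.326  232.852] to [ 381.953 -131.326  292.852] shift/200 tool [ 0.126  0.    -0.407] rot/90 [ 0.001 -0.     0.001]
```

View pics/m4.png

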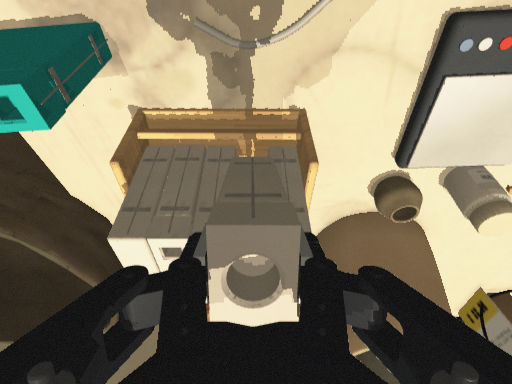

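The mould is held between the pads with its hole at (253,278), and it is clear of the lip. The other moulds stand. Next: out, upright, and over to the scale.

Request:
servo_tool(
  deltas=[
    [[0.042,0,-0.13],[0,0,0],0],
    [[0.042,0,-0.13],[0,0,0],0],
    [[0.042,0,-0.13],[0,0,0],0],
    [[0,0,0],[0,0.052,0],0],
    [[0,0,0],[0,0.065,0],0],
    [[0,0,0],[0,0.065,0],0],
    [[0,0,0],[0,0.065,0],0],
    [[0,0,0],[0,0.065,0],0],
  ],
)

```text
time_s: 9.15
eef_pos: [384.3, -131.7, 289.4]
ee_rot: [-0.002, 0.066, 0.998, -0.0]
force: [0.4, 0.9, -2.9]
grip_width: 0.411
grip_force: 61.7
```

Request:
servo_tool(
  deltas=[
    [[-0.06,0.16,0],[0,0,0],0],
    [[-0.06,0.17,0],[0,0,0],0],
    [[-0.06,0.17,0],[0,0,0],0],
    [[-0.06,0.17,0],[0,0,0],0],
    [[-0.06,0.17,0.05],[0,0,0],0],
    [[-0.06,0.17,0.05],[0,0,0],0],
    [[-0.06,0.17,0.1],[0,0,0],0],
    [[-0.05,0.14,0.1],[0,0,0],0],
  ],
)

```text
time_s: 9.95
eef_pos: [512.7, 119.6, 228.3]
ee_rot: [0.0, 0.066, 0.998, 0.0]
force: [-0.0, 0.1, -3.8]
grip_width: 0.416
grip_force: 62.5
```

Request:
servo_tool(
  deltas=[
    [[0,0,0],[0,0,0],0],
    [[0,0,0],[0,0,0],0],
    [[0,0,0],[0,0,0],0],
  ],
)

```text
time_s: 10.25
eef_pos: [512.1, 117.1, 230.0]
ee_rot: [0.001, 0.066, 0.998, 0.0]
force: [0.8, -0.5, -2.7]
grip_width: 0.411
grip_force: 63.2
```

```bash
python3 - <<'E'
from h import *
s=telemetry.sense();a=optics.capture("wrist");t=optics.capture("top");b=optics.capture("scene");print(s["eef_pos"],s["force"],s["grip_width"],s["joints"],b.std())
cv2.imwrite("pics/m5.png",np.hstack([cv2.resize(t[130:250,180:345],(440,320)),cv2.resize(a,(360,270)) if 0 else cv2.resize(a,(360,320))]))
goal(np.array([510.3,123.2,140]),0,s)
E
```

```text
[512.105 117.054 229.963] [ 0.767 -0.516 -2.718] 0.411428827996179 [ 0.001  0.314  1.5    0.     1.327 -1.437] 39.4900769894022
at [512.105 117.054 229.963] to [510.3 123.2 140. ] shift/200 tool [0.013 0.029 0.45 ] rot/90 [0.    0.001 0.001]
```

View pics/m5.png

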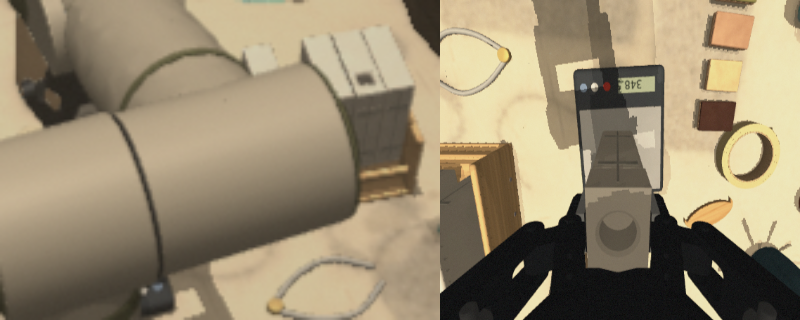

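The mould hangs over the pan. Its front face runs from v≈187 at the top to v≈132 at the bottom in the right panel. I'll compare its tilt with the prediction.

```bash
python3 - <<'E'
from h import *
s=telemetry.sense();c=cam("wrist",s);R0=quat(s["ee_rot"]).as_matrix()
for n,x,z in(("front top",24.5,-42.4),("front bottom",24.5,97.6)):
    print(n,[proj(c,s["eef_pos"]+R0@np.array([x,y,z])) for y in(-18,18)])
a=optics.capture("wrist");g=cv2.GaussianBlur(cv2.cvtColor(a,cv2.COLOR_BGR2GRAY),(3,3),0)
for u in(240,250,260,272):print(u,"v130+",g[140:172:1,u],"\n v212+",g[212:236,u])
E
```

```text
front top [array([202.83 , 232.786]), array([299.696, 232.803])]
front bottom [array([230.247, 158.551]), array([273.516, 158.566])]
240 v130+ [101 100 100 101 101 101 101 100 100 100 100 100 100 100 100  99  94  89
  86  84  83  81  76  75  79  83  83  84  84  83  83  83] 
 v212+ [ 86  85  85  85  85  85  86  86  85  85  86  89 102 124 141 145 145 145
 145 145 145 144 140 129]
250 v130+ [101 101 101 100 100 100 100 100 100 100 100 100 100 100 100  99  94  87
  82  80  81  79  75  74  77  80  81  82  81  81  81  81] 
 v212+ [ 83  83  83  83  84  85  87  87  86  86  85  86 100 124 141 145 141 130
 118 114 114 114 114 114]
260 v130+ [ 99 100 100 100 100 100 100 101 101 100 100 101 101  99  99  99  95  88
  84  83  83  81  78  77  80  83  83  83  83  82  83  83] 
 v212+ [ 85  86  86  85  85  86  86  84  82  81  82  85 100 123 139 135 123 115
 114 114 115 114 114 114]
272 v130+ [138 111 100  99  98  99  99  99  99  99  98  98  97  98  98  98  97  94
  89  85  83  82  82  82  82  84  84  83  83  83  83  83] 
 v212+ [ 86  86  86  86  86  86  86  86  86  86  85  89 103 125 142 146 147 147
 144 133 120 114 113 113]
```

Request:
servo_tool(
  deltas=[
    [[0,0.03,0.08],[0,0,0],0],
    [[0,0,0.12],[0,0,0],0],
    [[0,0,0.12],[0,0,0],0],
    [[0,0,0.1],[0,0,0],0],
    [[0,0,0.03],[0,0,0],0],
    [[0,0,0.01],[0,0,0],0],
    [[0,0,0],[0,0,0],0],
  ],
)

```text
time_s: 11.15
eef_pos: [513.2, 123.4, 138.4]
ee_rot: [0.001, 0.066, 0.998, 0.0]
force: [-0.5, -0.4, -3.6]
grip_width: 0.414
grip_force: 63.1
```

Request:
servo_tool(
  deltas=[
    [[0,0,0.015],[0,0,0],0],
    [[0,0,0.01],[0,0,0],0],
    [[0,0,0.01],[0,0,0],0],
    [[0,0,0],[0,0,0],0],
  ],
)

```text
time_s: 11.55
eef_pos: [513.0, 123.5, 131.3]
ee_rot: [0.001, 0.066, 0.998, -0.0]
force: [-1.0, -0.8, 1.5]
grip_width: 0.417
grip_force: 64.0
```

Request:
servo_tool(
  deltas=[
    [[0,0,0.005],[0,0,0],0],
    [[0,0,0],[0,0,0],0],
  ],
)

```text
time_s: 11.75
eef_pos: [513.3, 123.5, 131.2]
ee_rot: [0.001, 0.066, 0.998, -0.0]
force: [-2.0, -0.6, 11.9]
grip_width: 0.412
grip_force: 65.2
```

Seated. I'll open and retreat straight up.

Request:
servo_tool(
  deltas=[
    [[0,0,0],[0,0,0],0.5],
    [[0,0,0],[0,0,0],0.6],
    [[0,0,0],[0,0,0],0.85],
    [[0,0,0],[0,0,0],0.85],
    [[0,0,0],[0,0,0],0.85],
    [[0,0,-0.1],[0,0,0],0.85],
    [[0,0,-0.15],[0,0,0],0.85],
    [[0,0,-0.2],[0,0,0],0.85],
  ],
)

```text
time_s: 12.55
eef_pos: [512.0, 123.5, 219.4]
ee_rot: [-0.002, 0.066, 0.998, -0.0]
force: [0.9, 0.0, -0.3]
grip_width: 0.85
grip_force: 0.0
```

Request:
servo_tool(
  deltas=[
    [[0,0,-0.25],[0,0,0],1],
    [[0,0,-0.2],[0,0,0],1],
    [[0.2,0,0],[0,0,0],1],
    [[0.2,0,0],[0,0,0],1],
    [[0,0,0],[0,0,0],1],
    [[0,0,0],[0,0,0],1],
  ],
)

```text
time_s: 13.15
eef_pos: [433.3, 134.2, 310.0]
ee_rot: [0.001, 0.066, 0.998, 0.0]
force: [0.3, 0.2, 0.5]
grip_width: 1.002
grip_force: 0.0
```

```bash
python3 - <<'E'
from h import *
s=telemetry.sense();c=cam("wrist",s);a=optics.capture("wrist");t=optics.capture("top");print(s["eef_pos"],s["force"])
# expected outline: mould standing at pan centre
A=Ro.from_euler('z',-7.6,degrees=True).as_matrix();o=np.array([538.3,119.1,32])
for z in(0,140):
    P=[proj(c,o+A@np.array([x,y,z])) for x,y in((-52.5,-18),(-52.5,18),(52.5,18),(52.5,-18))]
    cv2.polylines(a,[np.round(P).astype(int)],True,(0,0,255),1)
cv2.imwrite("pics/m6.png",np.hstack([a,cv2.resize(t[130:250,180:345],(288,210),interpolation=2)[:,:].copy() if 0 else cv2.copyMakeBorder(cv2.resize(t[130:250,180:345],(288,210)),0,174,0,0,0)]))
E
```

```text
[433.257 134.165 309.987] [0.269 0.21  0.532]
```

View pics/m6.png

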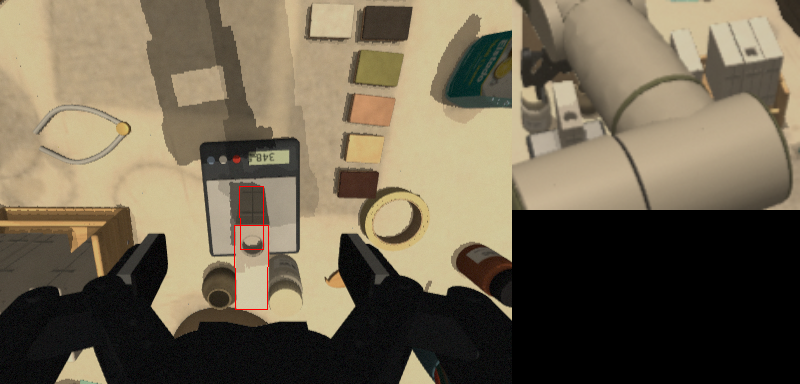

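The mould stands upright on the pan. Its outline matches the expected one: base at (238–264, 187–250) and top at (235–268, 225–309). The bystanders look undisturbed and the gripper is clear.

```bash
python3 -c "
from rig import ctrl;print(ctrl.finish_job())"
```

```text
the job is handed in; nothing more can be done
None
```

The round-hole mould stands upright in the middle of the scale's pan and has been let go; the other four moulds still stand in the rack, the bystanders in view look undisturbed, and the job was handed in at about 13 s (the judge's verdict was not shown).

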